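# Refit the drip-tray grate and stand the milk jug on it

## Task

The drip tray's pan has been rinsed and its grate is lying on the counter: put the grate back, feeling for its seat until it drops flush all round, then stand the milk jug upright on the grate beside the grip bar. Handle grate and jug gently, without forcing or banging them, and leave the other things on the counter where they are.

Things in the scene. Friction and masses are not known exactly. Their poses are not given: they have to be found in the camera images.
- drip_tray: Low black drip-tray housing, 174 mm (its x) by 244 mm (its y) by 22 mm, fixed on the counter; origin: centre of its underside, z up. In it hangs a steel pan, square to it, held by a stiff gasket. The pan was dropped in by hand: its centre lies up to 7 mm off the housing's centre in x and up to 7 mm in y. This offset is not reported.
- tray_top (a point): On the housing's centre line, 25 mm up, level with the top of the pan's flange (152 x 222 mm outside). The opening in the flange, 114 mm (x) by 184 mm (y), centred on the pan, is the grate's seat: a pocket 6 mm deep with a 9 mm wide ledge all round (z = 19 mm of the tray), the pan's floor below.
- drip_grate: Flat steel grate, 110 mm (its x) by 180 mm (y) by 6 mm, 0.4 kg: 2 mm to spare on each side in the pan's opening, either way round. Origin: centre of its underside, z up. Starts flat on the counter. Seated: z = 19 mm in the tray's frame, top flush with the flange; lying on the flange: 25 mm.
- grate_grip (a point): Middle of the black grip bar on the middle of the grate, 28 mm above the grate's origin. The bar is 46 mm long along the grate's x and 12 mm thick along its y, flat-sided, from 12 to 36 mm above the origin.
- milk_jug: Empty steel milk jug, 96 mm tall, 0.28 kg. Origin: middle of its outline's underside; z up. The round body stands about x = 0, y = +10.5 mm, radius 34 mm at the foot, 30 mm at 57 to 71 mm up; grip it there across x (60 mm). The loop handle points to -y, out to y = -49 mm, 23 to 84 mm up.
- jug_foot (a point): Centre of the jug's round foot, on its underside.
- tamper: Bystander, to be left alone: tamper, wooden grip on a 58 mm steel foot. Origin: centre of its underside.
- shaker: Bystander, to be left alone: glass shaker, 44 mm across, 90 mm tall. Origin: centre of its underside.
- saucer: Bystander, to be left alone: saucer. Origin: centre of its underside.
- espresso_cup: Bystander, to be left alone: small cup on the saucer. Origin: centre of its underside.
- service_bell: Bystander, to be left alone: counter bell. Origin: centre of its underside.

How it is judged:
By the outcome, as a careful person would: the job done as asked, in the order asked, and still so for the second after the job is handed in, with the robot touching nothing.
It also fails if it takes over 64 s, if anything falls off the work surface, if the arm or the gripper's body presses on something with over 40 N, if the wrist force passes 120 N, or if a joint passes its speed limit or range.

## Robot

A 7-joint arm with a two-finger parallel gripper is mounted at the origin on a cart in front of the work surface, level with it; the furniture and walls round the work are solid. World frame = base frame: x ahead of the robot, y to its left, z up, the work surface at z = 0. Lengths are in m, angles in rad, forces in N, time in s.
With the tool pointing down it reaches from about 0.4 to 0.875 m from the base axis. Payload 19.3 kg.
Tool frame: the origin (TCP) lies between the finger pads; the fingertips stand bot.tcp_to_tips ahead of it and the grasp point (between the pads) is the TCP (bot.tcp_to_tips is the distance from the TCP to the fingertips, in m); z points along the fingers, y is the line along which they close (so a half turn about z gives the same grasp; the last joint's range is limited). The gripper opens to 85 mm and grips with 20 to 120 N. Pads are 22 mm wide; open, the fingers measure 114 mm over their backs; the gripper's body (76 mm by 85 mm) begins 54 mm behind the grasp point. The pads swing forward as they close: fully open they stand 13 mm farther back than shut.
Start: joints at [-1.313, 0.521, -0.036, 1.599, 0.021, 1.021, -0.113], TCP at [0.201, 0.592, 0.25] pointing down, gripper open.
Joint ranges: [-2.91, 2.91], [-0.3, 2.13], [-1.5, 1.42], [0.17, 2.43], [-1.26, 4.41], [0.16, 1.93], [-2.52, 2.52]. Speed limits (rad/s): [1.89, 1.89, 2.39, 2.39, 3.01, 3.01, 3.01].

## Interface

Orientations are given as [roll, pitch, yaw] about the fixed x, y, z axes, in that order (R = Rz(yaw) Ry(pitch) Rx(roll)).
In Python, from workcell import telemetry, grab_frame, bot gives the robot as it stands. The module is installed in compiled form; this text tells all that it offers.
- The arm moves only by the shell command python3 -m crank 'ROWS' [FORCE]. ROWS is text: rows parted by semicolons, each of 7 numbers parted by spaces: the finger opening in m, from 0 to 0.0854, then the shift along the tool's x, y, z in m, then the turn, a rotation vector about the tool's x, y, z in degrees. A call has exactly 8 rows; each row shifts and turns the commanded pose from where the row before left it, along the tool's axes as they then stand; what a row does not reach is not made up. A row lasts 1/12 s, in which the tool goes at most 41.7 mm and 7.16 degrees, less where a joint would pass 70% of its speed; a pose out of reach is approached as far as the arm can. A call with a gripper value outside its range is refused whole. The fingers move at their own pace and stop on an object; FORCE is the grip in N (left out, the last holds). Time passes only in rows, so rows that do not move let the fingers close, or fill a call up. It gives the time, the measured TCP pose, the force, the opening and the grip force at its end, in the units of the state.
- telemetry.observe(): the state, without advancing time (a new reading comes with each control period).
- grab_frame(name): name is "scene" or "top" or "wrist"; returns a dict with "pixels" (384x512x3 uint8, red, green, blue), "depth" (384x512 float32, m along the optical axis (not along the pixel's ray), 0 where there is no reading), "vertical_fov" (degrees; the focal length in pixels is half the picture's height over the tangent of half this angle, whatever the lens; pixels are square), "cx", "cy" (the principal point, pixels), "R" (3x3) and "t" (3): a world point X has camera coordinates R X + t; the wrist camera has in their place "hand_eye" (4x4, takes a point from camera to tool coordinates, whose origin is the TCP and whose axes are the flange's). Camera axes: x right, y down, z forward; pixel columns grow to the right and rows downward; lengths in m; the calibration is good to about 2 mm. A picture is of the moment at which its call begins: read the wrist's pose just before it.
- bot.job_done(): hands the job in; it is judged then, once.
The state is a dict: "clock": time; "qpos": joint angles; "qd": joint speeds; "joint_efforts": joint torques, N m; "position": TCP position; "tool_rot": TCP orientation; "force": force on the tool from outside, world axes, zero at the start; "moment": the same for the moment, N m; "grip_width": finger opening in m; "finger_force": force on a finger pad.
Only numpy, scipy, OpenCV 4.12 (cv2) and the standard library are available. Lean on these libraries where they do the work, as an engineer would, in place of code of your own. Each camera call takes 0.05 s, during which the arm holds its last target. There are 200 camera calls.

## Working session

There is one attempt and no reset: what is moved stays moved. The work goes in short steps, Python scripts to look and compute and a shell command to move; the robot and the scene stay as the last step left them, time stands still between calls to the robot, and variables do not carry over. Pictures are saved under pics/ and viewed, at most 12 in all, crops included, and the job is handed in when it is done.

```bash
mkdir -p pics
cat > h.py <<'E'
import numpy as np, cv2
from workcell import telemetry, grab_frame, bot
from scipy.spatial.transform import Rotation as Ro
def tool():
    s=telemetry.observe(); r=np.array(s["tool_rot"],float)
    R=Ro.from_euler('xyz',r).as_matrix() if r.size==3 else (r if r.shape==(3,3) else Ro.from_quat(r).as_matrix())
    return R,np.array(s["position"]),s
def shot(name):
    R,p,s=tool(); f=grab_frame(name)
    if name=="wrist":
        H=np.array(f["hand_eye"]); Rc=R@H[:3,:3]; c=R@H[:3,3]+p
    else:
        Rc=np.array(f["R"]).T; c=-Rc@np.array(f["t"])
    h,w=f["depth"].shape; fo=h/2/np.tan(np.radians(f["vertical_fov"])/2)
    f.update(Rc=Rc,c=c,fo=fo); return f
def ray(f,uv):
    uv=np.atleast_2d(uv).astype(float)
    d=np.c_[(uv[:,0]-f["cx"])/f["fo"],(uv[:,1]-f["cy"])/f["fo"],np.ones(len(uv))]
    return d@f["Rc"].T
def plane(f,uv,z):
    d=ray(f,uv); return f["c"]+d*((z-f["c"][2])/d[:,2])[:,None]
def cloud(f):
    h,w=f["depth"].shape; v,u=np.mgrid[:h,:w]
    return f["c"]+(ray(f,np.c_[u.ravel(),v.ravel()])*f["depth"].reshape(-1,1)), f["depth"].ravel()>0
def proj(f,X):
    q=(np.atleast_2d(X)-f["c"])@f["Rc"]; return np.c_[f["fo"]*q[:,0]/q[:,2]+f["cx"],f["fo"]*q[:,1]/q[:,2]+f["cy"]]
def save(f,n,k=1): cv2.imwrite("pics/"+n,cv2.resize(f["pixels"][:,:,::-1],None,fx=k,fy=k))
E
python3 - <<'E'
from h import *
R,p,s=tool(); print(s); print(R.round(3),bot.tcp_to_tips)
for n in("scene","top"):
    f=shot(n); save(f,n+"0.png",1.5); print(n,f["c"],f["Rc"].round(3),f["fo"])
E
```

```text
{'clock': 0.0, 'qpos': array([-1.31318624,  0.52204332, -0.03631038,  1.59999867,  0.02119842,
        1.02109906, -0.11279156]), 'qd': array([ 0.00106286,  0.00019069, -0.00112953,  0.00117713, -0.00080946,
       -0.00095157,  0.00083293]), 'joint_efforts': array([ 8.18049466e-04, -9.27091455e+01,  1.98040433e+00, -3.69908702e+01,
        1.78784964e-02,  8.38664419e-03, -8.90719707e-05]), 'position': array([0.20117241, 0.59140529, 0.24971099]), 'tool_rot': array([-3.14043266e+00,  9.01306298e-05,  2.81376532e+00]), 'force': array([-0.13644619, -0.01124372, -0.17711599]), 'moment': array([0.02430137, 0.02537024, 0.00913991]), 'finger_force': 0.0, 'grip_width': 0.08528985401167478}
[[-0.947  0.322 -0.   ]
 [ 0.322  0.947 -0.001]
 [-0.    -0.001 -1.   ]] 0.019
scene [0.61398534 0.69655234 0.92663199] [[-0.993  0.08  -0.081]
 [ 0.114  0.741 -0.661]
 [ 0.007 -0.666 -0.746]] 405.13112069715544
top [ 0.28442399 -0.05920546  1.15498754] [[-0.061 -0.972  0.228]
 [-0.998  0.06  -0.011]
 [-0.003 -0.228 -0.974]] 364.3860540565332
```

View pics/scene0.png

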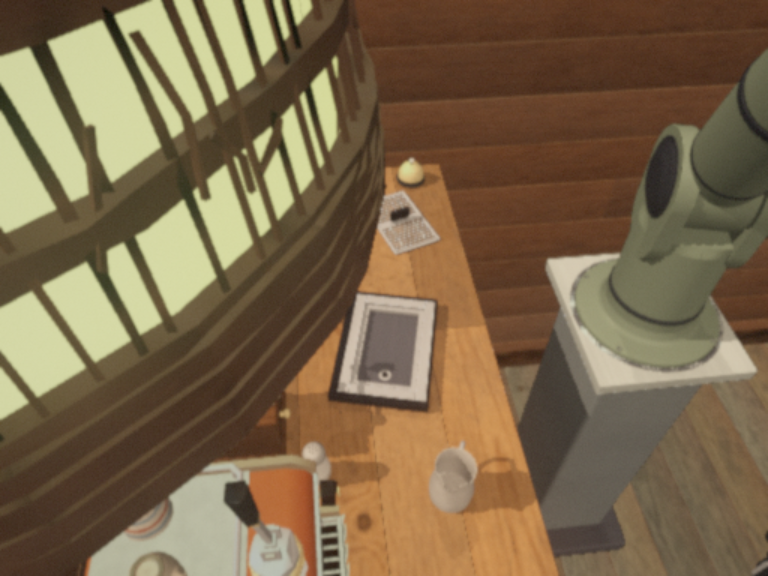

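View pics/top0.png

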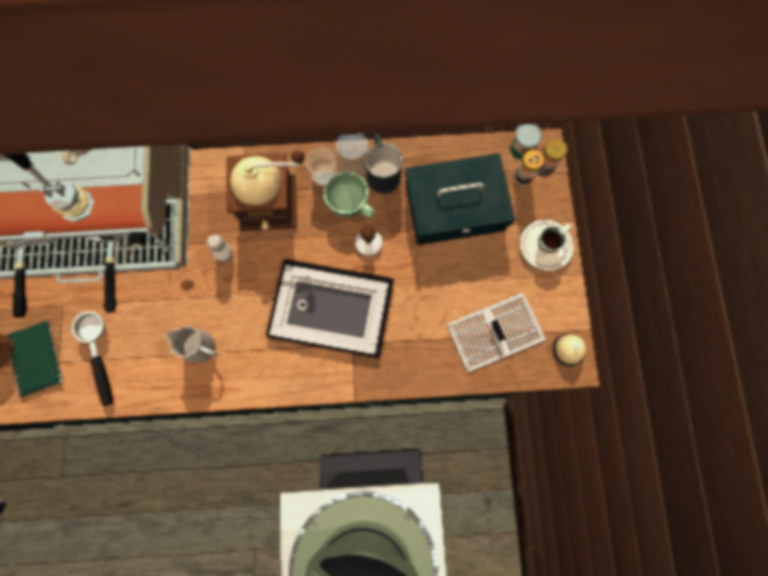

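The top view (1.5x) shows the tray at (330,308), the grate at (497,332) with its bar at (497,330), the jug at (195,345) with its handle to the right, the bell at (570,348) near the grate, and the tamper at (368,242) behind the tray. The scene view agrees. Next I'll measure them by mask and depth.

Run:
```python
from h import *
f=shot("top"); print("cam proj base,tcp",proj(f,[[0,0,0],[.2,.59,.25]]).round())
P,ok=cloud(f); Z=P[:,2].reshape(384,512)
hsv=cv2.cvtColor(f["pixels"],cv2.COLOR_RGB2HSV)
def roi(c,r,w,h):
    m=np.zeros((384,512),bool); m[r-h:r+h,c-w:c+w]=1; return m
for n,px in dict(counter=(250,255),tray_rim=(186,190),panfloor=(230,210),grate=(320,230),bar=(331,219),jug=(128,230),bell=(380,232)).items():
    print(n,P[px[1]*512+px[0]].round(3),hsv[px[1],px[0]],ok[px[1]*512+px[0]])
def rect(mask,z,n):
    mask=cv2.morphologyEx(mask.astype(np.uint8),cv2.MORPH_CLOSE,np.ones((7,7)))
    c=max(cv2.findContours(mask,cv2.RETR_EXTERNAL,cv2.CHAIN_APPROX_NONE)[0],key=cv2.contourArea)[:,0,:]
    X=plane(f,c,z)[:,:2]
    r=cv2.minAreaRect((X*1000).astype(np.float32)); print(n,np.round(r[0],1),np.round(r[1],1),round(r[2],2))
S,V=hsv[...,1],hsv[...,2]
rect((S<110)&roi(220,205,48,40)|((V<70)&roi(220,205,48,40)),.022,"tray")
rect((S<90)&(V>90)&roi(220,205,48,40),.025,"flange")
rect((S<90)&roi(331,221,36,30),.006,"grate")
rect((V<70)&roi(331,221,14,16),.036,"bar")
m=(S<90)&roi(128,230,20,18); rect(m,.09,"jug")
for zz in(.03,.05):
  mm=roi(128,230,22,20).ravel()&ok&(P[:,2]>zz)&(P[:,2]<.12); print(P[mm].min(0),P[mm].max(0),mm.sum())
save(shot("wrist"),"w0.png")
```

```text
cam proj base,tcp [[242. 379.]
 [-18. 332.]]
counter [ 0.355 -0.045  0.   ] [ 12 149 166] True
tray_rim [0.571 0.148 0.021] [10 41 74] True
panfloor [0.499 0.01  0.013] [  6  25 101] True
grate [ 0.42  -0.271  0.001] [ 16  62 177] True
bar [ 0.447 -0.302  0.036] [ 0 22 23] True
jug [0.457 0.337 0.004] [ 16  57 169] True
bell [ 0.397 -0.445  0.044] [ 27  82 234] True
tray [516.8  40.9] [241.3 173.2] 76.13
flange [514.4  43.8] [227.8 157.4] 75.97
grate [ 445.8 -305.5] [112.4 182.9] 18.89
bar [ 444.3 -303.3] [37.3 11.3] 20.53
jug [445.5 309.1] [74.5 80.7] 15.57
[0.41841711 0.27023899 0.03018367] [0.48590001 0.35857508 0.09681302] 380
[0.4218725  0.27023899 0.05000334] [0.48308801 0.35857508 0.09681302] 281
```

View pics/w0.png

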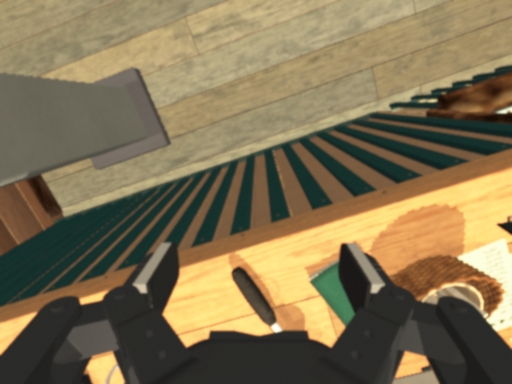

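The wrist view shows the open fingers at the bottom (about (165,290) and (355,290)), with the counter edge and the floor in view. The tray, grate and jug sizes match the ones given. Next is a small planner that prints tool-axis rows, and I'll look at the pan on the way.

```bash
cat > plan.py <<'E'
import sys
from h import *
def plan(xyz,yaw,n,start=None,polar=True):
    """print n rows (tool axes, mm/deg) from the present pose to the tool-down pose with tool-y direction yaw(deg)"""
    R,p,s=tool() if start is None else start+(None,)
    ty=np.degrees(np.arctan2(R[1,1],R[0,1])); d=(yaw-ty+180)%360-180
    xyz=np.array(xyz,float); az=lambda q:np.arctan2(q[1],q[0]); rr=lambda q:np.hypot(q[0],q[1])
    pos=lambda a:p+(xyz-p)*a if not polar else np.array([*( (rr(p)+(rr(xyz)-rr(p))*a)*np.array([np.cos(az(p)+(az(xyz)-az(p))*a),np.sin(az(p)+(az(xyz)-az(p))*a)])),p[2]+(xyz[2]-p[2])*a])
    Rt=lambda y:np.array([[np.sin(y),np.cos(y),0],[-np.cos(y),np.sin(y),0],[0,0,-1.]])
    Rc,q=R,p
    for i in range(1,n+1):
        Rn=Rt(np.radians(ty+d*i/n)); a=np.round(Rc.T@(pos(i/n)-q),4); w=np.round(np.degrees(Ro.from_matrix(Rc.T@Rn).as_rotvec()),1)
        q=q+Rc@a; Rc=Rc@Ro.from_rotvec(np.radians(w)).as_matrix()
        print(i,a,w,"BIG" if np.linalg.norm(a)>.0417 or np.linalg.norm(w)>7.16 else "")
    print("end",q.round(4),"ty",round(np.degrees(np.arctan2(Rc[1,1],Rc[0,1])),2))
    return Rc,q
E
python3 - <<'E'
from plan import *
f=shot("wrist"); print(np.array(f["hand_eye"]).round(4),f["fo"],f["cx"],f["cy"])
H=np.array(f["hand_eye"]); print("view point at 0.22 below tcp:",H[:3,3],H[:3,2])
# tray centre in tool frame wanted ~ centre of image
st=plan([.45,.045,.27],10,18)
E
```

```text
[[ 1.000e-04 -9.520e-01 -3.060e-01  7.900e-02]
 [ 1.000e+00  2.000e-04 -4.000e-04 -4.000e-04]
 [ 4.000e-04 -3.060e-01  9.520e-01 -1.243e-01]
 [ 0.000e+00  0.000e+00  0.000e+00  1.000e+00]] 276.6684784674586 258.3495493609262 191.27388779362786
view point at 0.22 below tcp: [ 0.07901383 -0.00042663 -0.12430481] [-3.05984695e-01 -3.82383313e-04  9.52036354e-01]Traceback (most recent call last):
  File "<stdin>", line 5, in <module>
  File "plan.py", line 12, in plan
    Rn=Rt(np.radians(ty+d*i/n)); a=np.round(Rc.T@(pos(i/n)-q),4); w=np.round(np.degrees(Ro.from_matrix(Rc.T@Rn).as_rotvec()),1)
                                                                                        ~~~~~~~~~~~~~~^^^^^^^^^
  File "scipy/spatial/transform/_rotation.pyx", line 1143, in scipy.spatial.transform._rotation.Rotation.from_matrix
ValueError: Non-positive determinant (left-handed or null coordinate frame) in rotation matrix 0: [[-9.98238767e-01 -5.93242309e-02  1.29023177e-05]
 [-5.93242171e-02  9.98238644e-01  4.97595655e-04]
 [ 4.23990716e-05 -4.95953853e-04  9.99999876e-01]].
```

```bash
sed -i 's/\[\[np.sin(y),np.cos(y),0\],\[-np.cos(y)/[[-np.sin(y),np.cos(y),0],[np.cos(y)/' plan.py
python3 - <<'E'
from plan import *
plan([.517,.042,.30],-14,18)
E
```

```text
1 [-0.0399 -0.0072 -0.0028] [-0.   0.   4.7] 
2 [-0.0397 -0.0065 -0.0027] [-0.   0.   4.8] 
3 [-0.0394 -0.0057 -0.0028] [-0.   0.   4.7] 
4 [-0.0391 -0.005  -0.0028] [-0.   0.   4.7] 
5 [-0.0388 -0.0044 -0.0027] [-0.   0.   4.8] 
6 [-0.0386 -0.0037 -0.0028] [-0.   0.   4.7] 
7 [-0.0381 -0.003  -0.0028] [-0.   0.   4.7] 
8 [-0.0379 -0.0023 -0.0027] [-0.   0.   4.8] 
9 [-0.0375 -0.0017 -0.0028] [-0.   0.   4.7] 
10 [-0.0372 -0.0011 -0.0028] [-0.   0.   4.7] 
11 [-0.0368 -0.0005 -0.0027] [-0.   0.   4.8] 
12 [-0.0364  0.0002 -0.0028] [-0.   0.   4.7] 
13 [-0.0361  0.0007 -0.0028] [-0.   0.   4.7] 
14 [-0.0356  0.0013 -0.0027] [-0.   0.   4.8] 
15 [-0.0353  0.0019 -0.0028] [-0.   0.   4.7] 
16 [-0.0348  0.0024 -0.0027] [-0.   0.   4.7] 
17 [-0.0345  0.0029 -0.0028] [-0.   0.   4.8] 
18 [-0.034   0.0035 -0.0028] [-0.   0.   4.7] 
end [0.517 0.042 0.3  ] ty -13.98
```

```bash
python3 -m crank '0.0854 -0.020 -0.003 -0.003 0 0 2.4; 0.0854 -0.040 -0.007 -0.003 0 0 4.7; 0.0854 -0.040 -0.0065 -0.003 0 0 4.7; 0.0854 -0.039 -0.006 -0.003 0 0 4.7; 0.0854 -0.039 -0.005 -0.003 0 0 4.7; 0.0854 -0.039 -0.0045 -0.003 0 0 4.8; 0.0854 -0.0385 -0.004 -0.003 0 0 4.8; 0.0854 -0.038 -0.003 -0.003 0 0 4.7'
python3 -m crank '0.0854 -0.038 -0.002 -0.003 0 0 4.7; 0.0854 -0.038 -0.002 -0.003 0 0 4.7; 0.0854 -0.037 -0.001 -0.003 0 0 4.7; 0.0854 -0.037 0 -0.003 0 0 4.7; 0.0854 -0.036 0 -0.003 0 0 4.8; 0.0854 -0.036 0.001 -0.003 0 0 4.8; 0.0854 -0.036 0.001 -0.002 0 0 4.7; 0.0854 -0.035 0.002 -0.002 0 0 4.7'
python3 -m crank '0.0854 -0.035 0.002 -0.002 0 0 4.7; 0.0854 -0.034 0.003 -0.002 0 0 4.7; 0.0854 -0.020 0.003 0 0 0 4.7; 0.0854 -0.010 0 0 0 0 1; 0.0854 0 0 0 0 0 0; 0.0854 0 0 0 0 0 0; 0.0854 0 0 0 0 0 0; 0.0854 0 0 0 0 0 0'
python3 - <<'E'
from h import *
f=shot("wrist"); save(f,"w1.png",1.5); np.save("w1.npy",f,allow_pickle=True)
R,p,s=tool();print(p,R.round(3)[:,1],s["clock"],s["qpos"].round(2))
E
```

```text
clock: 0.92
position: [0.4219, 0.3952, 0.2745]
tool_rot: [3.141, 0.0, 2.189]
force: [0.9, 0.8, 0.4]
grip_width: 0.0853
finger_force: 0.0
clock: 1.58
position: [0.5165, 0.1215, 0.2965]
tool_rot: [3.141, -0.0, 1.529]
force: [1.2, -0.2, -0.2]
grip_width: 0.0855
finger_force: 0.0
clock: 2.25
position: [0.5121, 0.026, 0.3002]
tool_rot: [-3.141, -0.0, 1.274]
force: [0.3, -0.4, 0.3]
grip_width: 0.0853
finger_force: 0.0
[0.5121012  0.02583021 0.30015411] [ 0.956 -0.293 -0.   ] 2.3 [-0.55  0.31  0.49  1.85 -0.17  1.02 -0.29]
```

View pics/w1.png

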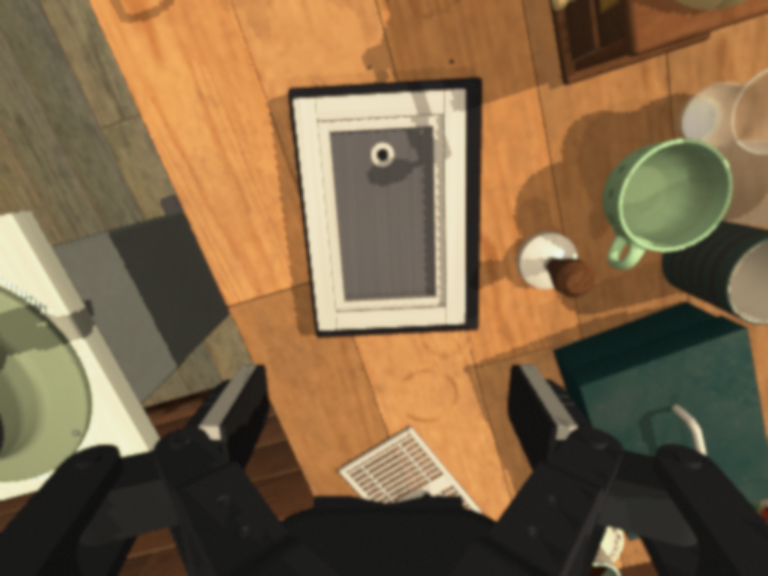

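The wrist view shows the white flange with outer corners near (200,63), (312,60), (310,217) and (215,220) at 1x. The grey floor is inside a stepped ledge, and part of the grate is visible at the bottom, near (280,320).

Run:
```python
from h import *
f=np.load("w1.npy",allow_pickle=True).item()
g=cv2.GaussianBlur(cv2.cvtColor(f["pixels"],cv2.COLOR_RGB2GRAY),(3,3),0); hsv=cv2.cvtColor(f["pixels"],cv2.COLOR_RGB2HSV)
print("row140 gray",g[140,195:325].tolist()); print("col 255", g[45:230,262].tolist())
print("row140 sat",hsv[140,195:325,1].tolist())
P,ok=cloud(f); Z=P[:,2].reshape(384,512); print("z",(Z[140,195:325:3]*1000).round(0).tolist())
```

```text
row140 gray [125, 123, 120, 117, 111, 94, 77, 92, 144, 196, 222, 228, 229, 229, 229, 227, 226, 226, 227, 228, 225, 218, 212, 215, 220, 221, 219, 212, 191, 156, 124, 109, 105, 104, 104, 104, 105, 105, 106, 106, 106, 106, 105, 104, 103, 104, 104, 104, 104, 104, 103, 103, 104, 105, 104, 105, 106, 106, 106, 106, 106, 106, 104, 103, 103, 104, 104, 105, 105, 104, 104, 104, 105, 105, 105, 105, 105, 104, 103, 103, 103, 105, 105, 105, 104, 102, 97, 90, 84, 79, 76, 76, 80, 99, 136, 175, 191, 183, 168, 158, 157, 173, 202, 222, 229, 231, 231, 230, 229, 228, 227, 227, 228, 220, 188, 130, 72, 42, 35, 34, 35, 35, 36, 44, 70, 108, 142, 159, 162, 160]
col 255 [103, 103, 103, 103, 105, 109, 115, 119, 113, 90, 61, 42, 36, 36, 41, 61, 104, 158, 201, 220, 225, 226, 226, 226, 226, 226, 225, 224, 223, 222, 219, 209, 196, 193, 205, 218, 223, 223, 216, 195, 155, 116, 99, 101, 104, 106, 106, 106, 106, 107, 107, 110, 118, 131, 145, 158, 167, 172, 170, 157, 135, 114, 98, 87, 80, 77, 76, 76, 76, 76, 76, 76, 76, 76, 76, 79, 86, 95, 101, 104, 105, 105, 105, 104, 104, 104, 104, 104, 104, 104, 104, 104, 104, 104, 10
[... 553 characters left out ...]
 54, 51, 48, 49, 51, 51, 58, 55, 48, 47, 45, 41, 41, 42, 43, 47, 45, 45, 43, 42, 43, 43, 46, 46, 43, 44, 44, 45, 44, 44, 43, 43, 43, 43, 43, 45, 45, 45, 42, 42, 46, 44, 46, 43, 44, 43, 43, 43, 41, 43, 45, 46, 45, 43, 43, 44, 42, 44, 44, 41, 43, 43, 43, 44, 42, 43, 43, 39, 44, 44, 40, 49, 56, 58, 57, 57, 57, 58, 57, 56, 54, 44, 40, 40, 38, 39, 43, 44, 45, 44, 43, 44, 55, 55, 47, 40, 28, 35, 41, 27, 40, 72, 135, 157, 163, 162, 161, 162]
z [2.0, 1.0, 22.0, 26.0, 27.0, 26.0, 25.0, 26.0, 20.0, 20.0, 13.0, 13.0, 12.0, 12.0, 11.0, 11.0, 11.0, 11.0, 12.0, 9.0, 11.0, 11.0, 11.0, 11.0, 13.0, 11.0, 11.0, 11.0, 10.0, 12.0, 11.0, 12.0, 19.0, 21.0, 25.0, 27.0, 25.0, 25.0, 26.0, 22.0, 22.0, 23.0, 1.0, 3.0]
```

Run:
```python
from h import *
f=np.load("w1.npy",allow_pickle=True).item()
k=4
g=cv2.resize(cv2.cvtColor(f["pixels"],cv2.COLOR_RGB2GRAY),None,fx=k,fy=k,interpolation=cv2.INTER_CUBIC)
S=cv2.resize(cv2.cvtColor(f["pixels"],cv2.COLOR_RGB2HSV)[...,1],None,fx=k,fy=k,interpolation=cv2.INTER_CUBIC)
roi=np.zeros_like(g); roi[45*k:232*k,188*k:326*k]=1
def rect(m,z,n):
    m=cv2.morphologyEx((m&(roi>0)).astype(np.uint8),cv2.MORPH_OPEN,np.ones((9,9)))
    c=max(cv2.findContours(m,cv2.RETR_EXTERNAL,cv2.CHAIN_APPROX_NONE)[0],key=cv2.contourArea)
    X=(plane(f,(c[:,0,:]+.5)/k-.5,z)[:,:2]*1000).astype(np.float32)
    # robust line per side
    (cx,cy),(w,h),a=cv2.minAreaRect(X); 
    print(n,"minrect",round(cx,1),round(cy,1),round(w,1),round(h,1),round(a,2))
    t=np.radians(a); e=np.array([[np.cos(t),np.sin(t)],[-np.sin(t),np.cos(t)]]); Q=(X-[cx,cy])@e.T
    lo,hi,sl=[],[],[]
    for i,s in((0,w),(1,h)):
        o=1-i; so=(w,h)[o]
        for sg in(-1,1):
            sel=(abs(Q[:,o])<.38*so)&(sg*Q[:,i]>s/2-8)
            b=np.median(Q[sel,i]); sel&=abs(Q[:,i]-b)<3; pf=np.polyfit(Q[sel,o],Q[sel,i],1)
            (lo if sg<0 else hi).append(pf[1]); sl.append(np.degrees(np.arctan(pf[0]))*(1 if i else -1))
    C=np.array([cx,cy])+e.T@((np.array(lo)+hi)/2)
    print("   fit centre",C.round(1),"size",(np.array(hi)-lo).round(1),"angle per side",(a+np.array(sl)).round(2))
rect((g>140)&(S<90),.025,"flange")
rect((g<150)&(S<60)&(cv2.erode((cv2.morphologyEx(((g>140)&(S<90)&(roi>0)).astype(np.uint8),cv2.MORPH_CLOSE,np.ones((60,60)))),np.ones((60,60)))>0),.019,"floor")
rect(((g<70)|(S<90)),.022,"housing")
# grate from the top camera, with sub-pixel
```

```text
flange minrect 514.1 43.3 223.3 153.1 75.98
   fit centre [514.2  43.3] size [222.1 152.4] angle per side [75.94 75.71 76.07 75.99]Traceback (most recent call last):
  File "<stdin>", line 25, in <module>
  File "<stdin>", line 9, in rect
ValueError: max() iterable argument is empty
```

The flange fits well: centre (514.2, 43.3) mm, size 222.1 x 152.4 (nominal 222 x 152), y-axis at 75.9°. Next move is to above the grate.

Run:
```python
from plan import *
plan([.446,-.305,.20],-71.1,10)
```

```text
1 [-0.0309  0.013   0.01  ] [-0.  -0.   5.4] 
2 [-0.0307  0.0139  0.01  ] [-0.  -0.   5.4] 
3 [-0.0305  0.0149  0.01  ] [-0.   0.   5.4] 
4 [-0.0301  0.0159  0.01  ] [-0.   0.   5.4] 
5 [-0.0299  0.0168  0.0101] [-0.   0.   5.4] 
6 [-0.0295  0.0177  0.01  ] [-0.   0.   5.4] 
7 [-0.0291  0.0187  0.01  ] [-0.   0.   5.4] 
8 [-0.0287  0.0197  0.01  ] [-0.   0.   5.4] 
9 [-0.0283  0.0205  0.01  ] [-0.   0.   5.5] 
10 [-0.0278  0.0215  0.01  ] [-0.   0.   5.4] 
end [ 0.446 -0.305  0.2  ] ty -71.14
```

```bash
python3 -m crank '0.07 -0.031 0.013 0.010 0 0 5.4; 0.06 -0.031 0.014 0.010 0 0 5.4; 0.05 -0.0305 0.015 0.010 0 0 5.4; 0.05 -0.030 0.016 0.010 0 0 5.4; 0.05 -0.030 0.017 0.010 0 0 5.4; 0.05 -0.0295 0.018 0.010 0 0 5.4; 0.05 -0.029 0.019 0.010 0 0 5.4; 0.05 -0.0285 0.020 0.010 0 0 5.4'
python3 -m crank '0.05 -0.028 0.0205 0.010 0 0 5.4; 0.05 -0.028 0.0215 0.010 0 0 5.4; 0.05 0 0 0 0 0 0; 0.05 0 0 0 0 0 0; 0.05 0 0 0 0 0 0; 0.05 0 0 0 0 0 0; 0.05 0 0 0 0 0 0; 0.05 0 0 0 0 0 0' 40
python3 - <<'E'
from h import *
f=shot("wrist"); save(f,"w2.png"); np.save("w2.npy",f,allow_pickle=True)
R,p,s=tool();print(p,R.round(3)[:,1],s["clock"],s["qpos"].round(2))
P,ok=cloud(f)
g=cv2.cvtColor(f["pixels"],cv2.COLOR_RGB2GRAY).ravel()
m=ok&(P[:,2]>.025)&(P[:,2]<.045)&(np.hypot(P[:,0]-.446,P[:,1]+.305)<.04)&(g<90)
print("bar",m.sum(),P[m].max(0)); r=cv2.minAreaRect((P[m][:,:2]*1000).astype(np.float32)); print(r)
E
```

```text
clock: 2.97
position: [0.4774, -0.2452, 0.2197]
tool_rot: [3.141, -0.0, 0.514]
force: [0.3, -0.1, -0.6]
grip_width: 0.05
finger_force: 0.0
clock: 3.63
position: [0.4471, -0.3062, 0.2005]
tool_rot: [-3.142, -0.0, 0.33]
force: [0.7, -0.5, -0.3]
grip_width: 0.05
finger_force: 0.0
[ 0.4469208  -0.30640515  0.20047118] [ 0.324 -0.946  0.   ] 3.6833 [ 0.01  0.55  0.69  1.9  -0.46  0.86 -0.31]
bar 410 [ 0.46905822 -0.29484652  0.03860654]
((446.9703369140625, -305.81524658203125), (44.41841506958008, 10.742033958435059), 18.581018447875977)
```

View pics/w2.png

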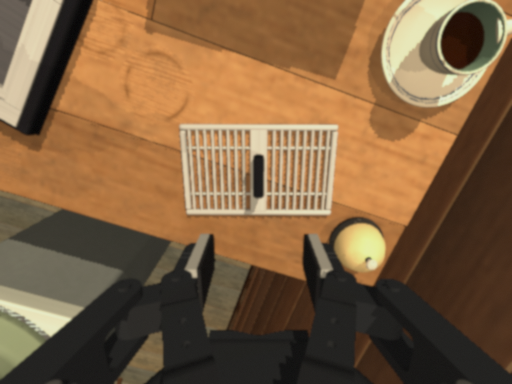

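The grate is centred under the tool: outline about (180–338, 125–215), bar at (258,176), fingers clear of the bell at (358,245). The bar measures (447.0, -305.8) mm at 18.6°, matching the TCP. Descend and grip.

```bash
python3 -m crank '0.05 0 0 0.020 0 0 0; 0.05 0 0 0.035 0 0 0; 0.05 0 0 0.035 0 0 0; 0.05 0 0 0.035 0 0 0; 0.05 0 0 0.025 0 0 0; 0.05 0 0 0.012 0 0 0; 0.05 0 0 0.006 0 0 0; 0.05 0 0 0.001 0 0 0'
python3 -m crank '0.03 0 0 0 0 0 0; 0.02 0 0 0 0 0 0; 0.01 0 0 0 0 0 0; 0.0 0 0 0 0 0 0; 0.0 0 0 0 0 0 0; 0.0 0 0 0 0 0 0; 0.0 0 0 0 0 0 0; 0.0 0 0 0 0 0 0' 60
python3 -m crank '0.0 0 0 -0.002 0 0 0; 0.0 0 0 -0.004 0 0 0; 0.0 0 0 -0.010 0 0 0; 0.0 0 0 -0.020 0 0 0; 0.0 0 0 -0.025 0 0 0; 0.0 0 0 -0.025 0 0 0; 0.0 0 0 -0.014 0 0 0; 0.0 0 0 0 0 0 0'
python3 - <<'E'
from h import *
f=shot("wrist"); np.save("w3.npy",f,allow_pickle=True); save(f,"w3.png")
R,p,s=tool();print(p,R.round(3),s["grip_width"],s["force"],s["moment"],s["clock"])
E
```

```text
clock: 4.35
position: [0.4464, -0.3071, 0.0312]
tool_rot: [-3.141, 0.0, 0.329]
force: [-0.2, -0.6, 0.9]
grip_width: 0.0496
finger_force: 0.0
clock: 5.02
position: [0.447, -0.3072, 0.0326]
tool_rot: [3.141, -0.002, 0.329]
force: [-1.6, 2.1, 13.0]
grip_width: 0.0108
finger_force: 59.5
clock: 5.68
position: [0.4474, -0.3078, 0.1346]
tool_rot: [3.139, -0.003, 0.328]
force: [0.8, -0.9, -3.5]
grip_width: 0.0107
finger_force: 58.8
[ 0.44703506 -0.30716415  0.13287561] [[ 0.946  0.323  0.002]
 [ 0.323 -0.946 -0.001]
 [ 0.002  0.002 -1.   ]] 0.011030947497015626 [ 0.13520489 -0.13557313 -5.07412935] [-0.03454481 -0.00748506  0.00759993] 5.7333
```

View pics/w3.png

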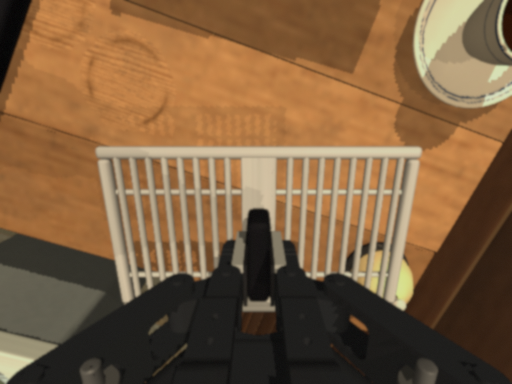

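The grate hangs level in the grip, and its far edge runs straight from (97,148) to (420,148), so it is square to the tool. I'll measure its pose in the tool frame and plan the carry.

Run:
```python
from plan import *
f=np.load("w3.npy",allow_pickle=True).item(); H=np.array(f["hand_eye"])
g=cv2.cvtColor(f["pixels"],cv2.COLOR_RGB2GRAY).astype(int); D=f["depth"]
hsv=cv2.cvtColor(f["pixels"],cv2.COLOR_RGB2HSV)
m=(hsv[...,1]<90)&(g>130)&(D>.1)&(D<.26); m[:, :85]=0; m[330:]=0
v,u=np.nonzero(m); X=np.c_[(u-f["cx"])/f["fo"],(v-f["cy"])/f["fo"],np.ones(len(u))]*D[v,u][:,None]
T=X@H[:3,:3].T+H[:3,3]
print("n",len(T),"z tool pct",np.percentile(T[:,2],[5,25,50,75,95]).round(4))
A=np.c_[T[:,:2],np.ones(len(T))]; k=abs(T[:,2]-np.median(T[:,2]))<.006; print("plane",np.linalg.lstsq(A[k],T[k,2],rcond=None)[0].round(4))
# edges on plane z=med in tool frame
zt=np.median(T[k,2]); d=np.c_[(u-f["cx"])/f["fo"],(v-f["cy"])/f["fo"],np.ones(len(u))]@H[:3,:3].T; Y=H[:3,3]+d*((zt-H[2,3])/d[:,2])[:,None]
print("x max",np.percentile(Y[:,0],[95,99,99.9]).round(4),"y",np.percentile(Y[:,1],[.1,.5,99.5,99.9]).round(4))
for c in range(110,410,50):
    col=np.nonzero(m[:,c])[0]; q=col.min()-.5; dd=np.array([(c-f["cx"])/f["fo"],(q-f["cy"])/f["fo"],1])@H[:3,:3].T; print(c,(H[:3,3]+dd*((zt-H[2,3])/dd[2])).round(4))
print("to tray");s=plan([.514,.0433,.13],-104.1,12)
```

```text
n 26692 z tool pct [0.0253 0.0261 0.0267 0.0768 0.1269]
plane [-0.0005  0.001   0.0265]
x max [0.1144 0.1218 0.1234] y [-0.0891 -0.0887  0.1263  0.1285]
110 [ 0.055  -0.0806  0.0264]
160 [ 0.055  -0.0534  0.0264]
210 [ 0.055  -0.0262  0.0264]
260 [0.055  0.001  0.0264]
310 [0.055  0.0282 0.0264]
360 [0.055  0.0554 0.0264]
to tray
1 [ 0.0229 -0.0209  0.0003] [ 0.1 -0.1  2.7] 
2 [ 0.0205 -0.0231  0.0002] [-0.  -0.   2.8] 
3 [ 0.0179 -0.0251  0.0003] [-0.  -0.   2.7] 
4 [ 0.0151 -0.0266  0.0002] [-0.  -0.   2.8] 
5 [ 0.0121 -0.028   0.0002] [-0.  -0.   2.7] 
6 [ 0.0091 -0.029   0.0003] [-0.  -0.   2.8] 
7 [ 0.006  -0.0297  0.0002] [-0.  -0.   2.7] 
8 [ 0.0028 -0.03    0.0003] [-0.  -0.   2.8] 
9 [-0.0004 -0.03    0.0002] [-0.  -0.   2.7] 
10 [-0.0035 -0.0297  0.0003] [-0.  -0.   2.7] 
11 [-0.0066 -0.029   0.0002] [-0.  -0.   2.8] 
12 [-0.0095 -0.0281  0.0003] [-0.  -0.   2.7] 
end [0.514  0.0433 0.13  ] ty -104.07
```

Grate centred: its edge is at tool x = 55.0 mm, and its underside is 32.5 mm below the TCP. So flange contact should come at TCP z≈0.0575 and seated at ≈0.0515. Carry.

```bash
python3 -m crank '0.0 0.011 -0.010 0 0 0 1.4; 0.0 0.0225 -0.0215 0 0 0 2.7; 0.0 0.020 -0.0235 0 0 0 2.7; 0.0 0.0175 -0.025 0 0 0 2.7; 0.0 0.015 -0.027 0 0 0 2.8; 0.0 0.012 -0.028 0 0 0 2.8; 0.0 0.009 -0.029 0 0 0 2.8; 0.0 0.006 -0.030 0 0 0 2.8'
python3 -m crank '0.0 0.003 -0.030 0 0 0 2.8; 0.0 0 -0.030 0 0 0 2.7; 0.0 -0.0035 -0.030 0 0 0 2.7; 0.0 -0.0065 -0.029 0 0 0 2.7; 0.0 -0.006 -0.025 0 0 0 2.6; 0.0 -0.004 -0.018 0 0 0 1.5; 0.0 0 0 0 0 0 0; 0.0 0 0 0 0 0 0'
python3 - <<'E'
from plan import *
f=shot("wrist"); np.save("w4.npy",f,allow_pickle=True)
R,p,s=tool();print(p,R.round(3),s["grip_width"],s["force"],s["clock"],s["qpos"].round(2))
plan([.5142,.0433,.10],-104.1,3,polar=False)
E
```

```text
clock: 6.4
position: [0.5256, -0.0915, 0.1304]
tool_rot: [3.141, 0.001, -0.035]
force: [0.6, -0.3, -3.3]
grip_width: 0.0108
finger_force: 58.8
clock: 7.07
position: [0.5312, 0.0717, 0.1304]
tool_rot: [3.14, 0.001, -0.292]
force: [-0.0, 0.5, -3.1]
grip_width: 0.0107
finger_force: 59.0
[0.53132561 0.07054366 0.13063971] [[ 0.957 -0.29  -0.001]
 [-0.29  -0.957 -0.001]
 [-0.001  0.001 -1.   ]] 0.010295632021606509 [-0.40540694 -0.48235344 -3.44891131] 7.1167 [-0.8   0.73  0.83  1.96 -0.76  0.8  -1.4 ]
1 [-0.0028  0.0103  0.0102] [ 0.1  0.  -0.9] 
2 [-0.003   0.0103  0.0102] [-0.   0.  -0.9] 
3 [-0.0032  0.0103  0.0102] [-0.   0.  -0.9] 
end [0.5142 0.0433 0.1   ] ty -104.13
```

```bash
python3 -m crank '0.0 -0.003 0.010 0.005 0 0 -0.9; 0.0 -0.003 0.010 0.010 0 0 -0.9; 0.0 -0.003 0.010 0.015 0 0 -0.9; 0.0 0 0 0.015 0 0 0; 0.0 0 0 0.010 0 0 0; 0.0 0 0 0.005 0 0 0; 0.0 0 0 0 0 0 0; 0.0 0 0 0 0 0 0'
python3 - <<'E'
from plan import *
f=shot("wrist"); np.save("w5.npy",f,allow_pickle=True); save(f,"w5.png",1.5)
R,p,s=tool();print(p,R.round(3),s["force"],s["clock"])
plan([.5142,.0433,.065],-104.1,1,polar=False)
E
```

```text
clock: 7.78
position: [0.5151, 0.0441, 0.0715]
tool_rot: [3.141, -0.0, -0.248]
force: [-0.7, -0.4, -3.8]
grip_width: 0.0108
finger_force: 59.0
[0.51520437 0.04424256 0.07174096] [[ 0.969 -0.245  0.001]
 [-0.245 -0.969 -0.   ]
 [ 0.001 -0.    -1.   ]] [-0.21822888 -0.22767108 -3.04353298] 7.8333
1 [-0.0007  0.0012  0.0067] [-0.  -0.  -0.1] 
end [0.5142 0.0432 0.065 ] ty -104.09
```

View pics/w5.png

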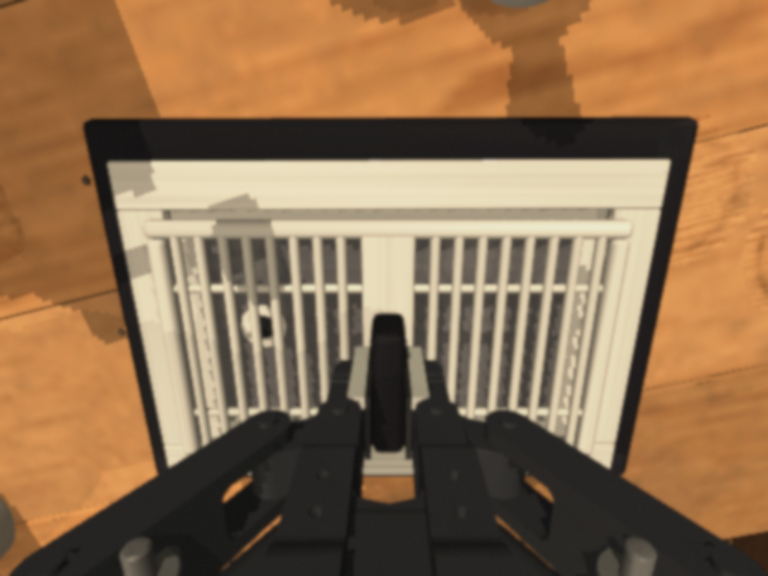

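The grate (edge corners at (146,228) and (632,228)) sits centred between the flange corners (107,160) and (670,160). By my ray sums it is within ~0.5 mm of the pan's centre. Lower gently and watch the force.

```bash
python3 -m crank '0.0 0 0 0.003 0 0 0; 0.0 0 0 0.003 0 0 0; 0.0 0 0 0.002 0 0 0; 0.0 0 0 0.002 0 0 0; 0.0 0 0 0.0015 0 0 0; 0.0 0 0 0.0015 0 0 0; 0.0 0 0 0 0 0 0; 0.0 0 0 0 0 0 0'
python3 -m crank '0.0 0 0 0.001 0 0 0; 0.0 0 0 0.001 0 0 0; 0.0 0 0 0.001 0 0 0; 0.0 0 0 0 0 0 0; 0.0 0 0 0 0 0 0; 0.0 0 0 0 0 0 0; 0.0 0 0 0 0 0 0; 0.0 0 0 0 0 0 0'
python3 -c "
from h import *
R,p,s=tool();print(p,R.round(4),s['force'],s['moment'])"
```

```text
clock: 8.5
position: [0.5148, 0.0444, 0.0583]
tool_rot: [3.142, 0.0, -0.248]
force: [-0.6, 0.2, -3.3]
grip_width: 0.0106
finger_force: 59.1
clock: 9.17
position: [0.5149, 0.0444, 0.0553]
tool_rot: [-3.142, -0.0, -0.248]
force: [-0.1, 0.4, -3.5]
grip_width: 0.0109
finger_force: 59.1
[0.51488627 0.04439544 0.05533228] [[ 0.9695 -0.2451  0.    ]
 [-0.2451 -0.9695 -0.    ]
 [ 0.     -0.     -1.    ]] [-0.05895221  0.35675497 -3.46584006] [-0.01299142  0.02727942 -0.01297467]
```

```bash
python3 -m crank '0.0 0 0 0.001 0 0 0; 0.0 0 0 0.001 0 0 0; 0.0 0 0 0.001 0 0 0; 0.0 0 0 0 0 0 0; 0.0 0 0 0.0005 0 0 0; 0.0 0 0 0 0 0 0; 0.0 0 0 0 0 0 0; 0.0 0 0 0 0 0 0'
python3 -c "
from h import *
R,p,s=tool();print(p,R.round(4)[:,2],s['force'],s['moment'])"
```

```text
clock: 9.83
position: [0.5149, 0.0444, 0.0518]
tool_rot: [-3.142, -0.0, -0.248]
force: [-0.0, -0.1, -3.6]
grip_width: 0.0107
finger_force: 59.1
[0.51489055 0.04440063 0.05183015] [ 0.  0. -1.] [-5.17122030e-04 -1.36547996e-01 -3.63273696e+00] [-0.0053636  -0.00840681  0.00176404]
```

```bash
python3 -m crank '0.0 0 0 0.0005 0 0 0; 0.0 0 0 0 0 0 0; 0.0 0 0 0.0005 0 0 0; 0.0 0 0 0 0 0 0; 0.0 0 0 0 0 0 0; 0.0 0 0 0 0 0 0; 0.0 0 0 0 0 0 0; 0.0 0 0 0 0 0 0'
python3 - <<'E'
from h import *
R,p,s=tool();print(p,R.round(4)[:,2],s['force'],s['moment'])
f=shot("wrist"); np.save("w6.npy",f,allow_pickle=True); save(f,"w6.png",1.5)
P,ok=cloud(f); hsv=cv2.cvtColor(f["pixels"],cv2.COLOR_RGB2HSV); print("z rows at col 180,258,330:",[(P.reshape(384,512,3)[90:170:4,c,2]*1000).round(0).tolist() for c in(150,258,350)])
E
```

```text
clock: 10.5
position: [0.5149, 0.0444, 0.0514]
tool_rot: [-3.141, -0.0, -0.248]
force: [-5.6, 0.3, 16.4]
grip_width: 0.0106
finger_force: 62.0
[0.51493574 0.04435418 0.05143778] [ 4.e-04  6.e-04 -1.e+00] [-5.64707356  0.2787581  16.42031195] [0.17514188 1.07621442 0.05654813]
z rows at col 180,258,330: [[23.0, 23.0, 23.0, 22.0, 22.0, 24.0, 27.0, 25.0, 25.0, 26.0, 25.0, 25.0, 26.0, 25.0, 20.0, 25.0, 23.0, 25.0, 25.0, 25.0], [23.0, 22.0, 23.0, 23.0, 23.0, 25.0, 26.0, 26.0, 25.0, 26.0, 26.0, 26.0, 26.0, 26.0, 20.0, 25.0, 25.0, 25.0, 25.0, 26.0], [23.0, 22.0, 23.0, 23.0, 23.0, 25.0, 27.0, 26.0, 26.0, 27.0, 25.0, 25.0, 26.0, 26.0, 21.0, 24.0, 25.0, 26.0, 25.0, 24.0]]
```

View pics/w6.png

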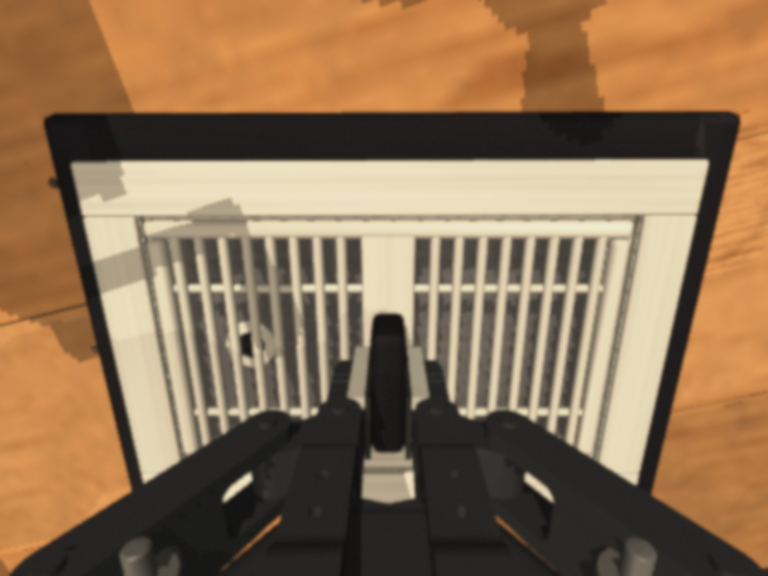

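The grate lies inside the opening with an even dark gap along the far and both side edges (corners near (140,222) and (637,222)). Its top reads 25 mm, the same as the flange, and the TCP is at the predicted seated height. Ease off, release, back away and check all four sides.

```bash
python3 -m crank '0.0 0 0 -0.0005 0 0 0; 0.0 0 0 0 0 0 0; 0.0 0 0 0 0 0 0; 0.015 0 0 0 0 0 0; 0.02 0 0 0 0 0 0; 0.03 0 0 0 0 0 0; 0.04 0 0 0 0 0 0; 0.05 0 0 0 0 0 0'
python3 -m crank '0.05 0 0 0 0 0 0; 0.05 0 0 0 0 0 0; 0.05 0 0 -0.005 0 0 0; 0.05 0 0 -0.020 0 0 0; 0.05 0 0 -0.035 0 0 0; 0.05 0 0 -0.040 0 0 0; 0.06 0 0 -0.040 0 0 0; 0.0854 0 0 -0.020 0 0 0'
python3 -m crank '0.0854 0 0 -0.030 0 0 0; 0.0854 0 0 -0.015 0 0 0; 0.0854 0 0 0 0 0 0; 0.0854 0 0 0 0 0 0; 0.0854 0 0 0 0 0 0; 0.0854 0 0 0 0 0 0; 0.0854 0 0 0 0 0 0; 0.0854 0 0 0 0 0 0'
python3 - <<'E'
from h import *
R,p,s=tool();print(p,R.round(4),s['force'],s["clock"])
f=shot("wrist"); np.save("w7.npy",f,allow_pickle=True)
uv=proj(f,[[.5145,.0433,.025]])[0]; print(uv)
im=f["pixels"][:,:,::-1]; a,b=int(uv[0]),int(uv[1]); cr=im[max(b-100,0):b+100,max(a-130,0):a+130]; cv2.imwrite("pics/w7.png",cv2.resize(cr,None,fx=3,fy=3,interpolation=cv2.INTER_CUBIC))
P,ok=cloud(f)
ex=np.array([np.sin(np.radians(75.9)),-np.cos(np.radians(75.9))]); ey=np.array([np.cos(np.radians(75.9)),np.sin(np.radians(75.9))])
L=np.c_[(P[:,:2]-[.5142,.0433])@ex,(P[:,:2]-[.5142,.0433])@ey]*1000
for n,c in dict(xp=(52,0,2,70),xm=(-52,0,2,70),yp=(0,86,45,3),ym=(0,-86,45,3),fxp=(66,0,5,80),fxm=(-66,0,5,80),fyp=(0,101,60,5),fym=(0,-101,60,5)).items():
    m=ok&(abs(L[:,0]-c[0])<c[2])&(abs(L[:,1]-c[1])<c[3]); print(n,m.sum(),np.percentile(P[m,2]*1000,[25,50,75]).round(1))
# jug from top: handle direction
t=shot("top"); P,ok=cloud(t); near=ok&(np.hypot(P[:,0]-.45,P[:,1]-.31)<.08)
for lo,hi in((.088,.105),(.03,.085)):
    m=near&(P[:,2]>lo)&(P[:,2]<hi); r=cv2.minAreaRect((P[m,:2]*1000).astype(np.float32)); print(lo,m.sum(),P[m].mean(0).round(4),r)
E
```

```text
clock: 11.22
position: [0.5149, 0.0444, 0.0513]
tool_rot: [3.142, -0.0, -0.248]
force: [-0.9, -0.0, 0.4]
grip_width: 0.0494
finger_force: 0.0
clock: 11.88
position: [0.5155, 0.0438, 0.2154]
tool_rot: [-3.14, -0.003, -0.249]
force: [0.6, 0.5, 0.1]
grip_width: 0.0705
finger_force: 0.0
clock: 12.55
position: [0.5146, 0.0442, 0.2558]
tool_rot: [3.141, 0.001, -0.248]
force: [0.0, 1.1, -0.4]
grip_width: 0.0854
finger_force: 0.0
[0.51463408 0.04423386 0.25580412] [[ 9.694e-01 -2.454e-01 -9.000e-04]
 [-2.454e-01 -9.694e-01 -5.000e-04]
 [-8.000e-04  7.000e-04 -1.000e+00]] [ 0.02856276  1.0618912  -0.44715021] 12.55
[258.54296462 164.37904145]
xp 336 [25.1 25.6 26.2]
xm 291 [25.4 25.8 26.2]
yp 381 [24.1 25.4 26. ]
ym 364 [24.6 25.5 26.1]
fxp 1122 [25.2 25.8 26.3]
fxm 772 [25.5 26.  26.5]
fyp 688 [25.3 25.8 26.2]
fym 686 [25.4 25.9 26.4]
0.088 0 [nan nan nan] ((0.0, 0.0), (0.0, 0.0), 0.0)
0.03 0 [nan nan nan] ((0.0, 0.0), (0.0, 0.0), 0.0)<stdin>:14: RuntimeWarning: Mean of empty slice.
  ret = um.true_divide(
```

View pics/w7.png

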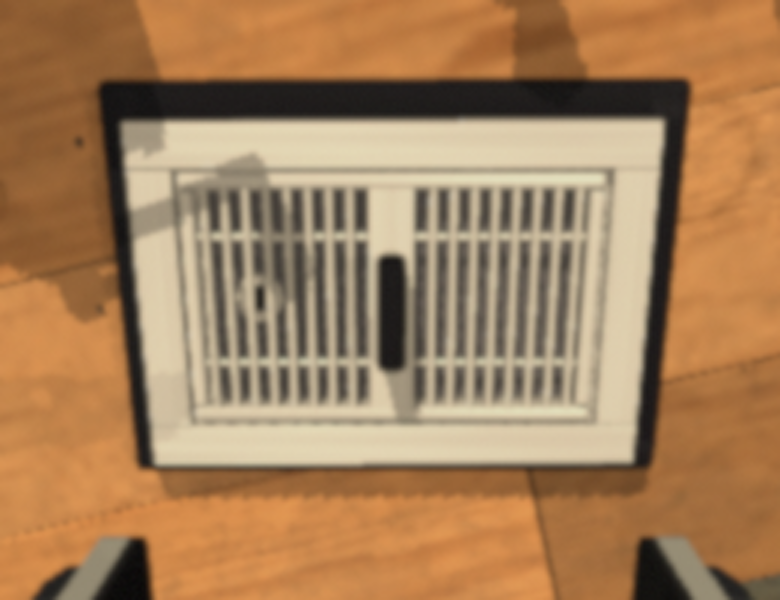

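Grate seated: the gap is even on all four sides of the opening (corners about (175,172), (612,172), (193,420), (595,420) in the crop), and all four edges read the flange height within 0.5 mm. The bar stands at the centre. Next, the jug.

Run:
```python
from plan import *
plan([.45,.32,.28],-16,13)
```

```text
1 [-0.0048 -0.0208 -0.0019] [ 0.   0.  -6.8] 
2 [-0.0032 -0.0213 -0.0018] [ 0.   0.  -6.8] 
3 [-0.0015 -0.0216 -0.0019] [ 0.   0.  -6.8] 
4 [ 0.0001 -0.0217 -0.0018] [ 0.   0.  -6.7] 
5 [ 0.0017 -0.0217 -0.0019] [ 0.   0.  -6.8] 
6 [ 0.0035 -0.0217 -0.0018] [ 0.   0.  -6.8] 
7 [ 0.0051 -0.0215 -0.0019] [ 0.   0.  -6.8] 
8 [ 0.0068 -0.0211 -0.0018] [-0.   0.  -6.8] 
9 [ 0.0084 -0.0206 -0.0019] [-0.   0.  -6.8] 
10 [ 0.0101 -0.02   -0.0018] [-0.   0.  -6.7] 
11 [ 0.0116 -0.0192 -0.0019] [-0.   0.  -6.8] 
12 [ 0.0131 -0.0185 -0.0018] [-0.   0.  -6.8] 
13 [ 0.0145 -0.0174 -0.0019] [-0.   0.  -6.8] 
end [0.45 0.32 0.28] ty -16.0
```

```bash
python3 -m crank '0.0854 -0.005 -0.021 -0.002 0 0 -6.8; 0.0854 -0.003 -0.021 -0.002 0 0 -6.8; 0.0854 -0.0015 -0.0215 -0.002 0 0 -6.8; 0.0854 0 -0.0215 -0.002 0 0 -6.8; 0.0854 0.0015 -0.0215 -0.002 0 0 -6.8; 0.0854 0.0035 -0.0215 -0.002 0 0 -6.8; 0.0854 0.005 -0.0215 -0.002 0 0 -6.8; 0.0854 0.007 -0.021 -0.002 0 0 -6.8'
python3 -m crank '0.0854 0.0085 -0.0205 -0.002 0 0 -6.8; 0.0854 0.010 -0.020 -0.002 0 0 -6.8; 0.0854 0.0115 -0.019 -0.002 0 0 -6.8; 0.0854 0.013 -0.0185 -0.002 0 0 -6.8; 0.0854 0.0145 -0.0175 -0.002 0 0 -6.6; 0.0854 0 0 0 0 0 0; 0.0854 0 0 0 0 0 0; 0.0854 0 0 0 0 0 0'
python3 - <<'E'
from h import *
f=shot("wrist"); np.save("w8.npy",f,allow_pickle=True); save(f,"w8.png",1.5)
R,p,s=tool();print(p,R.round(3)[:,1],s["clock"],s["qpos"].round(2))
P,ok=cloud(f)
near=ok&(np.hypot(P[:,0]-.45,P[:,1]-.31)<.09)
for lo,hi in((.088,.105),(.05,.075),(.01,.03)):
    m=near&(P[:,2]>lo)&(P[:,2]<hi); r=cv2.minAreaRect((P[m,:2]*1000).astype(np.float32)); print(lo,m.sum(),P[m].min(0).round(4),P[m].max(0).round(4),r)
E
```

```text
clock: 13.32
position: [0.4928, 0.2166, 0.2723]
tool_rot: [3.141, 0.0, 0.707]
force: [1.4, -0.7, 0.2]
grip_width: 0.0852
finger_force: 0.0
clock: 13.98
position: [0.4499, 0.3181, 0.2822]
tool_rot: [3.141, 0.0, 1.29]
force: [-0.3, -0.7, 0.3]
grip_width: 0.0853
finger_force: 0.0
[0.45002006 0.31778318 0.28220142] [ 0.961 -0.278  0.   ] 14.0333 [-1.17  0.43  0.61  1.78 -0.28  1.02 -0.73]
0.088 390 [0.4224 0.2918 0.088 ] [0.4832 0.3573 0.0987] ((453.05279541015625, 321.22039794921875), (61.19980239868164, 60.38071823120117), 20.526527404785156)
0.05 292 [0.4241 0.2716 0.0502] [0.4837 0.3527 0.075 ] ((454.2064514160156, 312.7666015625), (59.967498779296875, 79.71931457519531), 3.1704626083374023)
0.01 243 [0.4202 0.2886 0.01  ] [0.4815 0.356  0.03  ] ((449.3787536621094, 321.63226318359375), (59.145599365234375, 67.14871215820312), 8.604255676269531)
```

View pics/w8.png

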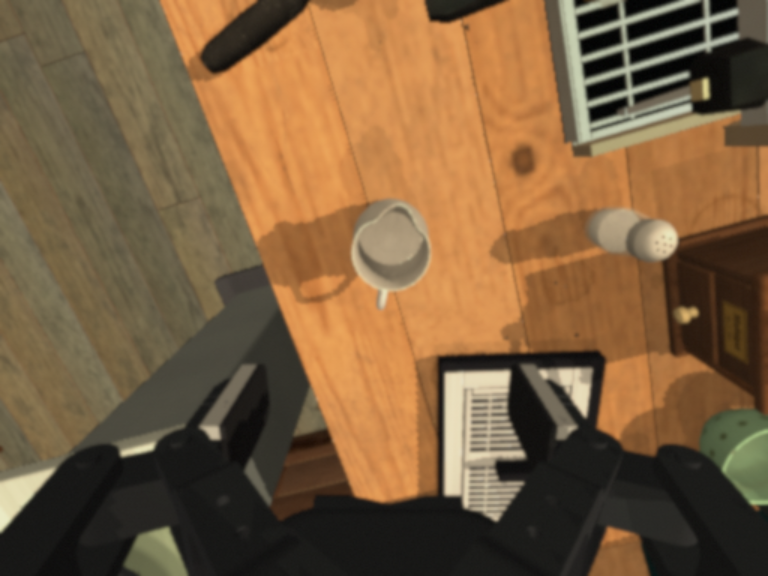

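The jug is upright at about (391,245), with its rim spanning 351–431, its spout towards the top and its handle ending at about (382,306). The shaker at (635,235) is well clear. I'll work out its axis and the grasp.

Run:
```python
from plan import *
f=np.load("w8.npy",allow_pickle=True).item(); P,ok=cloud(f)
near=ok&(np.hypot(P[:,0]-.45,P[:,1]-.31)<.09)
rim=np.array([[351,245],[431,247],[391,290],[362,277],[420,277]])/1.5
X=plane(f,rim,.096)[:,:2]; A=np.c_[2*X,np.ones(5)]; c=np.linalg.lstsq(A,(X**2).sum(1),rcond=None)[0]; print("rim circle",c[:2],np.sqrt(c[2]+c[:2]@c[:2]))
h=plane(f,np.array([[382,303]])/1.5,.082)[0]; print("handle end",h)
m=near&(P[:,2]>.04)&(P[:,2]<.09)&(np.hypot(*(P[:,:2]-c[:2]).T)>.036); print("handle pts",m.sum(),P[m].mean(0),"max r",np.hypot(*(P[m,:2]-c[:2]).T).max())
for q in(h[:2],P[m].mean(0)[:2]):
    d=q-c[:2]; print("handle dir",np.degrees(np.arctan2(d[1],d[0])),np.linalg.norm(d))
R,p,s=tool(); print("rim centre in tool",R.T@(np.r_[c[:2],.096]-p), "handle",R.T@(h-p))
```

```text
rim circle [0.45350005 0.32365835] 0.03070696081345029
handle end [0.43349291 0.28039906 0.082     ]
handle pts 81 [0.43291494 0.28185337 0.07637712] max r 0.0575518606077849
handle dir -114.82023660263899 0.047661849588549056
handle dir -116.21600505460977 0.04659830827630399
rim centre in tool [0.00670134 0.0016711  0.18619854] handle [-0.04040776 -0.00552511  0.20021992]
```

```bash
python3 -m crank '0.0854 0.0035 0.001 0.005 0 0 0; 0.0854 0.003 0.001 0.015 0 0 0; 0.0854 0 0 0.025 0 0 4.4; 0.0854 0 0 0.030 0 0 4.4; 0.0854 0 0 0.030 0 0 0; 0.0854 0 0 0.015 0 0 0; 0.0854 0 0 0 0 0 0; 0.0854 0 0 0 0 0 0'
python3 - <<'E'
from h import *
f=shot("wrist"); np.save("w9.npy",f,allow_pickle=True)
R,p,s=tool();print(p,R.round(3)[:,1],s["clock"])
P,ok=cloud(f); T=(P-p)@R
m=ok&(P[:,2]>.088)&(P[:,2]<.105)&(np.hypot(T[:,0],T[:,1])<.06); print("rim tool",m.sum(),np.percentile(T[m],[1,50,99],axis=0).round(4),P[m,2].max())
m=ok&(P[:,2]>.04)&(P[:,2]<.09)&(T[:,0]<-.036)&(abs(T[:,1])<.03)&(T[:,0]>-.075); print("handle",m.sum(),T[m].mean(0).round(4))
E
```

```text
clock: 14.7
position: [0.4536, 0.3238, 0.162]
tool_rot: [3.142, 0.001, 1.137]
force: [1.2, 0.7, 0.3]
grip_width: 0.0851
finger_force: 0.0
[0.4539995  0.32414061 0.16291712] [ 0.907 -0.42   0.001] 14.75
rim tool 919 [[-0.0327 -0.0298  0.0661]
 [-0.0121  0.0006  0.0711]
 [ 0.0351  0.0299  0.0748]] 0.09803116355492172
handle 103 [-0.0467 -0.0009  0.083 ]
```

Jug centred between the fingers (±30 mm), handle straight along tool -x. Descend, grip, lift.

```bash
python3 -m crank '0.0854 0 0 0.010 0 0 0; 0.0854 0 0 0.020 0 0 0; 0.0854 0 0 0.025 0 0 0; 0.0854 0 0 0.022 0 0 0; 0.0854 0 0 0.013 0 0 0; 0.0854 0 0 0.006 0 0 0; 0.0854 0 0 0.002 0 0 0; 0.0854 0 0 0 0 0 0' 35
python3 -m crank '0.07 0 0 0 0 0 0; 0.065 0 0 0 0 0 0; 0.062 0 0 0 0 0 0; 0.060 0 0 0 0 0 0; 0.058 0 0 0 0 0 0; 0.054 0 0 0 0 0 0; 0.05 0 0 0 0 0 0; 0.05 0 0 0 0 0 0' 35
python3 -c "
from h import *
R,p,s=tool();print(p,R.round(4)[:,2],s['force'],s['moment'],s['grip_width'],s['finger_force'])"
```

```text
clock: 15.42
position: [0.4537, 0.3245, 0.0648]
tool_rot: [3.141, -0.001, 1.138]
force: [-0.1, 0.0, 0.1]
grip_width: 0.0853
finger_force: 0.0
clock: 16.08
position: [0.454, 0.3247, 0.0655]
tool_rot: [3.141, -0.002, 1.138]
force: [-0.6, -2.2, 15.9]
grip_width: 0.0589
finger_force: 35.0
[0.45401668 0.32468647 0.06547702] [ 0.0014  0.0013 -1.    ] [-0.64526546 -2.24497395 15.85466567] [-0.47272411  0.24318409 -0.00650614] 0.0588603584400128 34.95054396769774
```

```bash
python3 -m crank '0.05 0 0 -0.002 0 0 0; 0.05 0 0 -0.003 0 0 0; 0.05 0 0 -0.008 0 0 0; 0.05 0 0 -0.015 0 0 0; 0.05 0 0 -0.025 0 0 0; 0.05 0 0 -0.030 0 0 0; 0.05 0 0 -0.017 0 0 0; 0.05 0 0 0 0 0 0'
python3 - <<'E'
from plan import *
R,p,s=tool();print(p,R.round(4),s['force'],s['moment'],s['grip_width'])
f=shot("wrist"); np.save("w10.npy",f,allow_pickle=True)
print("foot target",np.array([.5147,.0440])+.048*np.array([.2436,.9699]))
plan([.5264,.0906,.166],-104,14)
E
```

```text
clock: 16.75
position: [0.4545, 0.3252, 0.168]
tool_rot: [3.14, -0.004, 1.138]
force: [-0.0, 0.2, -2.1]
grip_width: 0.0581
finger_force: 38.7
[0.45447391 0.32517688 0.16802671] [[ 0.4194  0.9078  0.0034]
 [ 0.9078 -0.4194  0.0034]
 [ 0.0045  0.0017 -1.    ]] [-0.00721047  0.20656394 -2.07387298] [ 0.03971685 -0.08720403  0.00173864] 0.05810587932376504
foot target [0.5263928 0.0905552]
1 [-0.0106  0.0146 -0.    ] [ 0.  -0.2  5.7] 
2 [-0.0096  0.0152  0.    ] [0.  0.  5.6] 
3 [-0.0085  0.0158  0.    ] [0.  0.  5.7] 
4 [-0.0074  0.0162  0.    ] [0.  0.  5.6] 
5 [-0.0064  0.0167  0.0001] [0.1 0.  5.7] 
6 [-0.0052  0.017  -0.    ] [-0.   0.   5.7] 
7 [-0.004   0.0172 -0.0001] [-0.   0.   5.6] 
8 [-0.0029  0.0175  0.    ] [-0.   0.   5.7] 
9 [-0.0017  0.0175  0.    ] [-0.   0.   5.6] 
10 [-0.0006  0.0175  0.    ] [-0.   0.   5.7] 
11 [0.0006 0.0175 0.    ] [-0.   0.   5.7] 
12 [0.0018 0.0173 0.    ] [-0.   0.   5.6] 
13 [0.0028 0.0172 0.    ] [-0.   0.   5.7] 
14 [ 0.0041  0.0168 -0.    ] [-0.   0.1  5.6] 
end [0.5264 0.0906 0.166 ] ty -103.96
```

```bash
python3 -m crank '0.05 -0.006 0.007 0 0 0 2.8; 0.05 -0.010 0.015 0 0 0 5.6; 0.05 -0.009 0.0155 0 0 0 5.6; 0.05 -0.008 0.016 0 0 0 5.6; 0.05 -0.007 0.0165 0 0 0 5.7; 0.05 -0.006 0.017 0 0 0 5.7; 0.05 -0.0045 0.017 0 0 0 5.7; 0.05 -0.0035 0.0175 0 0 0 5.7'
python3 -m crank '0.05 -0.0025 0.0175 0 0 0 5.7; 0.05 -0.001 0.0175 0 0 0 5.7; 0.05 0 0.0175 0 0 0 5.7; 0.05 0.001 0.0175 0 0 0 5.7; 0.05 0.0025 0.0175 0 0 0 5.7; 0.05 0.0035 0.017 0 0 0 5.6; 0.05 0.003 0.010 0 0 0 2.8; 0.05 0 0 0 0 0 0'
python3 - <<'E'
from plan import *
R,p,s=tool();print(p,R.round(4),s['force'],s['grip_width'],s["clock"])
plan([.5264,.0906,.166],-104,2,polar=False)
E
```

```text
clock: 17.47
position: [0.5055, 0.1991, 0.1632]
tool_rot: [3.141, 0.002, 0.39]
force: [-0.6, 0.4, -2.5]
grip_width: 0.0589
finger_force: 38.7
clock: 18.13
position: [0.5254, 0.0843, 0.1636]
tool_rot: [3.139, 0.0, -0.253]
force: [-0.2, 0.0, -1.8]
grip_width: 0.0585
finger_force: 38.7
[0.52544479 0.0843092  0.16363206] [[ 9.682e-01 -2.500e-01 -1.000e-03]
 [-2.500e-01 -9.682e-01 -1.900e-03]
 [-5.000e-04  2.100e-03 -1.000e+00]] [-0.15073441  0.00470931 -1.84552221] 0.05849285544377817 18.1333
1 [-0.0003 -0.0032 -0.0012] [ 0.1  0.  -0.2] 
2 [-0.0003 -0.0031 -0.0012] [ 0.   0.  -0.3] 
end [0.5264 0.0906 0.166 ] ty -103.98
```

```bash
python3 -m crank '0.05 0 -0.003 0 0 0 -0.2; 0.05 0 -0.003 0.005 0 0 -0.2; 0.05 0 0 0.012 0 0 0; 0.05 0 0 0.018 0 0 0; 0.05 0 0 0.012 0 0 0; 0.05 0 0 0.006 0 0 0; 0.05 0 0 0 0 0 0; 0.05 0 0 0 0 0 0'
python3 - <<'E'
from plan import *
R,p,s=tool();print(p,R.round(4)[:,1:],s['force'],s['moment'],s["clock"])
f=shot("wrist"); np.save("w11.npy",f,allow_pickle=True); save(f,"w11.png",1.5)
ey=np.array([.2436,.9699]); print("along grate y",(p[:2]-[.5147,.044])@ey, "x",(p[:2]-[.5147,.044])@[.9699,-.2436])
E
```

```text
clock: 18.8
position: [0.5272, 0.0929, 0.1112]
tool_rot: [3.141, 0.0, -0.239]
force: [-0.2, -1.4, -2.1]
grip_width: 0.0589
finger_force: 38.7
[0.52723696 0.09289226 0.11121562] [[-2.365e-01 -4.000e-04]
 [-9.716e-01 -3.000e-04]
 [ 4.000e-04 -1.000e+00]] [-0.22465633 -1.43707265 -2.05265092] [-0.02796122 -0.00610873 -0.04590474] 18.8
along grate y 0.05047460229164501 x 0.0002494404568544995
```

View pics/w11.png

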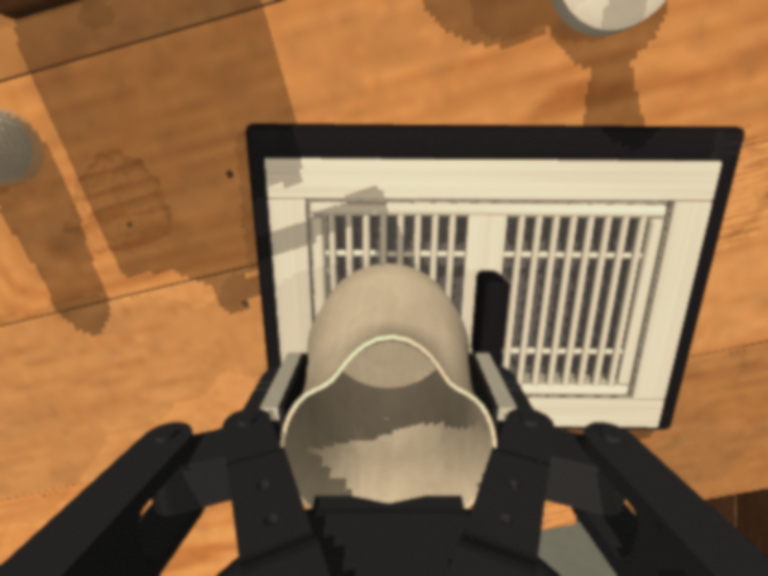

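The jug hangs upright, body between (308,..) and (470,..), left of the bar at (490,300). Its foot sits 50 mm from the bar's middle, so I'll shift 2.5 mm towards the bar and lower gently.

```bash
python3 -m crank '0.05 0 0.0025 0.003 0 0 0; 0.05 0 0 0.005 0 0 0; 0.05 0 0 0.004 0 0 0; 0.05 0 0 0.003 0 0 0; 0.05 0 0 0.002 0 0 0; 0.05 0 0 0.001 0 0 0; 0.05 0 0 0 0 0 0; 0.05 0 0 0 0 0 0'
python3 -m crank '0.05 0 0 0.0005 0 0 0; 0.05 0 0 0 0 0 0; 0.05 0 0 0.0005 0 0 0; 0.05 0 0 0 0 0 0; 0.05 0 0 0.0005 0 0 0; 0.05 0 0 0 0 0 0; 0.05 0 0 0 0 0 0; 0.05 0 0 0 0 0 0'
```

```text
clock: 19.52
position: [0.5267, 0.0905, 0.0933]
tool_rot: [3.141, -0.0, -0.239]
force: [0.3, 0.2, -1.6]
grip_width: 0.0587
finger_force: 38.7
clock: 20.18
position: [0.5266, 0.0905, 0.0918]
tool_rot: [3.142, 0.0, -0.239]
force: [-0.0, -0.0, -1.7]
grip_width: 0.0589
finger_force: 38.7
```

```bash
python3 -m crank '0.05 0 0 0.0005 0 0 0; 0.05 0 0 0 0 0 0; 0.05 0 0 0.0005 0 0 0; 0.05 0 0 0 0 0 0; 0.05 0 0 0 0 0 0; 0.05 0 0 0 0 0 0; 0.05 0 0 0 0 0 0; 0.05 0 0 0 0 0 0'
python3 -m crank '0.05 0 0 0.0005 0 0 0; 0.05 0 0 0 0 0 0; 0.05 0 0 0 0 0 0; 0.05 0 0 0 0 0 0; 0.05 0 0 0 0 0 0; 0.05 0 0 0 0 0 0; 0.05 0 0 0 0 0 0; 0.05 0 0 0 0 0 0'
```

```text
clock: 20.85
position: [0.5266, 0.0906, 0.0908]
tool_rot: [3.142, 0.0, -0.239]
force: [-0.2, 0.9, -2.3]
grip_width: 0.0588
finger_force: 38.7
clock: 21.52
position: [0.5268, 0.0906, 0.0905]
tool_rot: [-3.141, -0.0, -0.239]
force: [-2.3, 0.1, 6.6]
grip_width: 0.0584
finger_force: 39.6
```

Contact at the predicted height (about 8 N). Release slowly and withdraw.

```bash
python3 -m crank '0.059 0 0 -0.0003 0 0 0; 0.060 0 0 0 0 0 0; 0.062 0 0 0 0 0 0; 0.066 0 0 0 0 0 0; 0.072 0 0 0 0 0 0; 0.078 0 0 0 0 0 0; 0.0854 0 0 0 0 0 0; 0.0854 0 0 0 0 0 0'
python3 -m crank '0.0854 0 0 -0.003 0 0 0; 0.0854 0 0 -0.010 0 0 0; 0.0854 0 0 -0.020 0 0 0; 0.0854 0 0 -0.030 0 0 0; 0.0854 0 0 -0.040 0 0 0; 0.0854 0 0 -0.040 0 0 0; 0.0854 0 0 -0.040 0 0 0; 0.0854 0 0 -0.015 0 0 0'
python3 -m crank '0.0854 0 0 0 0 0 0; 0.0854 0 0 0 0 0 0; 0.0854 0 0 0 0 0 0; 0.0854 0 0 0 0 0 0; 0.0854 0 0 0 0 0 0; 0.0854 0 0 0 0 0 0; 0.0854 0 0 0 0 0 0; 0.0854 0 0 0 0 0 0'
python3 - <<'E'
from h import *
R,p,s=tool();print(p,s["force"],s["clock"],s["grip_width"])
f=shot("wrist"); save(f,"w12.png",1.5)
P,ok=cloud(f); G=np.array([.5147,.044]); ex=np.array([.9699,-.2436]);ey=np.array([.2436,.9699])
L=np.c_[(P[:,:2]-G)@ex,(P[:,:2]-G)@ey,P[:,2]]*1000
m=ok&(L[:,2]>113)&(L[:,2]<128)&(abs(L[:,1]-48)<50); print("rim in grate frame",m.sum(),np.percentile(L[m],[1,50,99],axis=0).round(1))
for n,c in dict(xp=(52,-35,2,40),xm=(-52,-45,2,40),ym=(0,-86,45,3)).items():
    m=ok&(abs(L[:,0]-c[0])<c[2])&(abs(L[:,1]-c[1])<c[3]); print(n,m.sum(),np.percentile(L[m,2],[25,50,75]).round(1))
E
```

```text
clock: 22.18
position: [0.5267, 0.0906, 0.0906]
tool_rot: [3.142, -0.0, -0.239]
force: [0.3, 0.7, -0.1]
grip_width: 0.0856
finger_force: 0.0
clock: 22.85
position: [0.5276, 0.0897, 0.2939]
tool_rot: [-3.139, -0.004, -0.24]
force: [-0.5, -0.2, 0.9]
grip_width: 0.0854
finger_force: 0.0
clock: 23.52
position: [0.5266, 0.0905, 0.2884]
tool_rot: [3.141, 0.0, -0.239]
force: [0.5, -0.3, -0.4]
grip_width: 0.085
finger_force: 0.0
[0.52661715 0.0904612  0.28840074] [ 0.49779305 -0.33934779 -0.40161589] 23.5167 0.08500016626237915
rim in grate frame 427 [[-33.2  17.8 113.1]
 [ -8.5  46.9 117. ]
 [ 35.   77.5 122.3]]
xp 183 [25.1 25.7 26.2]
xm 151 [25.4 25.8 26.3]
ym 345 [24.  25.3 26.1]
```

View pics/w12.png

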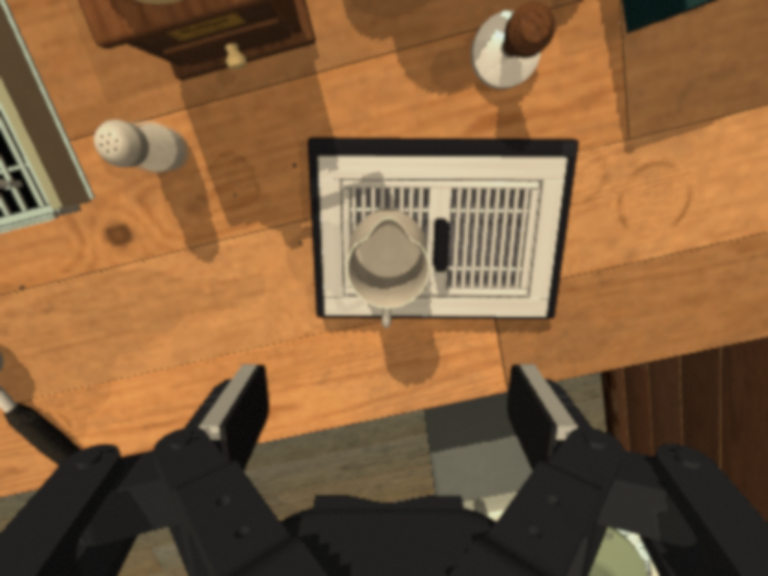

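The jug stands upright at about (388,262), on the grate beside the bar at (441,245). Its rim centre is 48 mm along the grate's y from the grate's centre and its top reads about 121 mm (25 + 96). The grate is still flush with the flange, the shaker and tamper look undisturbed, and the gripper is clear. Handing in.

```bash
python3 -c "
from workcell import bot
print(bot.job_done())"
```

```text
the job is handed in; nothing more can be done
None
```

The grate is seated flush in the pan, the milk jug stands upright on it beside the grip bar, and the job was handed in at about 23.5 s of the 64 s allowed; no verdict came back.

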